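# Open and hold the service cover of a pouch sealing machine

## Robot

A 7-joint arm with a two-finger parallel gripper is mounted at the origin on the work surface. World frame = base frame: x ahead of the robot, y to its left, z up, the work surface at z = 0. Lengths are in mm, angles in rad, forces in N, time in s.
With the tool pointing down it reaches from about 425 to 950 mm from the base axis. Payload 16.7 kg.
Tool frame: the origin (TCP) lies midway between the tips of the shut fingers; the grasp point (between the pads) lies 19 mm behind it; z points along the fingers, x is the direction in which the jaws open and shut, and the axes are right-handed (so a half turn about z gives the same grasp; the last joint's range is limited). The gripper opens to 94 mm and grips with 3 to 60 N. Pads are 16 mm wide; open, the fingers measure 119 mm over their backs; the gripper's body (75 mm by 177 mm) begins 78 mm behind the grasp point.
Start: joints at [-1.256, 0.426, 0.074, 1.606, -0.034, 1.111, -0.067], TCP at [301.959, 603.652, 205.467] pointing down, gripper open.
Joint ranges: [-2.85, 2.85], [-0.5, 2.14], [-1.23, 1.37], [0.21, 2.46], [-1.02, 4.16], [0.16, 2.05], [-2.73, 2.73]. Speed limits (rad/s): [1.89, 1.89, 2.39, 2.39, 3.01, 3.01, 3.01].

## Interface

Orientations are given as a unit quaternion [x, y, z, w].
In Python, from bench import get_state, cams, close_job gives the robot as it stands. The module is installed in compiled form; this text tells all that it offers.
- The arm moves only by the tool drive_tool, never from a script. Its argument "deltas" is a list of rows, each an object with "gripper": the closure, from 0 (fully open) to 1 (shut); "offset": the shift along the world's x, y, z in cm, a list of three; "twist": the turn about the world's z in degrees. In form: [{"gripper": gripper, "offset": [dx, dy, dz], "twist": twist}, ...]. A call has 1 to 12 rows; each row shifts and turns the pose as measured when the row begins; what a row does not reach is not made up. A row lasts 1/10 s, in which the tool goes at most 50 mm and 8.59 degrees, less where a joint would pass 70% of its speed; a pose out of reach is approached as far as the arm can. A call with a gripper value outside its range is refused whole. The fingers move at their own pace and stop on an object; "squeeze" is the grip in N (left out, the last holds). Time passes only in rows, so rows that do not move let the fingers close. It gives the time, the measured TCP pose, the force and the opening at its end, in the units of the state.
- get_state(): the state, without advancing time (a new reading comes with each control period).
- cams.grab_frame(name): name is "scene" or "top"; returns a dict with "img" (420x560x3 uint8, blue, green, red), "range_z" (420x560 float32, mm along the optical axis (not along the pixel's ray), 0 where there is no reading), "intrinsics" (3x3 intrinsics, pixels), "distortion" ([k1, k2, p1, p2, k3] as OpenCV has them; the pictures are not rectified), "rvec" (rotation vector, rad) and "tvec" (3), from world to camera coordinates, as OpenCV has them. Camera axes: x right, y down, z forward; pixel columns grow to the right and rows downward; lengths in mm; the calibration is good to about 2 mm. A picture is of the moment at which its call begins.
- close_job(): hands the job in, once; it reports no verdict.
The state is a dict: "clock": time; "joints": joint angles; "dq": joint speeds; "tau": joint torques, N m; "tool_pos": TCP position; "tool_rot": TCP orientation; "wrist_force": force on the tool from outside, world axes, zero at the start; "ft_torque": the same for the moment, N m; "opening": finger opening in mm.
Only numpy, scipy, OpenCV 4.12 (cv2) and the standard library are available. Lean on these libraries where they do the work, as an engineer would, in place of code of your own. Each camera call takes 0.05 s, during which the arm holds its last target.

## Task

Take the orange screw driver from its stand, use it to turn the slotted screw on the sealing machine's cover anticlockwise as far as it goes, and put the driver back in its stand. Then lift the cover by its black bar handle to 60 degrees open and finish while still holding it there by the handle, quite still, so that the rollers can be inspected; the program ends holding it. Leave everything else on the table where it is.

Things in the scene. Friction and masses are not known exactly. Their poses are not given: they have to be found in the camera images.
- driver_grip (a point): centre of the orange grip of the screw driver. The driver stands upright in its stand with the grip on top: grip 36 (its x) x 24 (its y) x 50 mm (its z, up), pinched across the 24 mm; under the grip a black collar 38 mm across and 5 mm thick (30 to 25 mm below this point), then a shank 8 mm thick, then a flat blade 18 mm wide (along x), 3 mm thick (along y), ending 80 mm below this point. Whole length 105 mm, about 120 g
- driver_tip (a point): middle of the lower edge of the driver's blade; same axes as driver_grip (x along the 18 mm width of the blade, z up towards the grip)
- stand_mouth (a point): centre of the mouth of the driver's stand, a fixed grey block 70 x 70 mm, 60 mm high; round upright hole 26 mm across and 57 mm deep from the top. The driver hangs in it by its collar, which rests on the block's top (grip centre then 30 mm above this point). It may stand on either side of the machine
- sealer: fixed pouch sealing machine; origin at its underside, x to its back, y to its left, z up. Housing from x -70 to 151 mm and y -180 to 130 mm, 110 mm high (its back strip, beyond x 106 mm, 132 mm high). Its service cover is on top
- cover (a joint): opening angle of the service cover, an aluminium plate 176 x 220 x 6 mm of about 0.6 kg hinged along its back edge: 0 closed and level, grows as its front edge is lifted, stop at 1.45 rad. No spring and no stay: it falls shut if let go. It cannot open until the screw is turned to its stop
- cover_handle (a point): middle of the cover's handle: a round black bar 10 mm thick running 120 mm along the machine's y, 45 mm in front of the cover's front edge and 50 mm in front of the housing (free space on both sides and below), in the plane of the cover, 220 mm from the hinge line; turns with the cover (own y along the bar)
- sealer_hinge (a point): middle of the cover's hinge line, fixed on the machine; axes as the machine's, the line runs along y
- screw (a joint): turn of the captive quarter-turn screw in the cover: 0 locked, grows anticlockwise seen from above, stop at 1.40 rad (unlocked); stays where it is left, takes about 0.06 N m. A tongue below the cover lets it open only beyond about 1.15 rad
- screw_slot (a point): middle of the floor of the screw's slot, on the screw's axis; x runs along the slot and turns with the screw, z up. Brass head 29 mm across near the cover's front edge; the slot is 6 mm wide, 6 mm deep and open at both ends, its floor 6 mm above the cover's top face
- pot_large: bystander, to be left alone: large shallow steel bowl, 90 mm across, 50 mm high; origin at its underside centre
- pot_small: bystander, to be left alone: small steel bowl, 60 mm across, 30 mm high; origin at its underside centre
- bottle: bystander, to be left alone: blue bottle, 60 mm across, 140 mm high; origin at its underside centre
- carton: bystander, to be left alone: brown carton 80 x 120 x 60 mm; origin at its underside centre
- reel: bystander, to be left alone: upright white roll, 110 mm across, 90 mm high; origin at its underside centre
- cup: bystander, to be left alone: white cup, 76 mm across, 85 mm high; origin at its underside centre
Things that resemble listed ones, but are neither listed nor needed, are in the scene too. What is shaped like the part that bears driver_grip but pink is not meant. What is shaped like the part that bears stand_mouth but blue is not meant.

How it is judged:
By the outcome, as a careful person would: the job done as asked, in the order asked, and still so for the second after the job is handed in, while the arm keeps its last pose, push and grip.
It also fails if it takes over 69 s, if anything falls off the work surface, if the arm or the gripper's body presses on something with over 40 N, if the wrist force passes 120 N, or if a joint passes its speed limit or range.

## Working session

There is one attempt and no reset: what is moved stays moved. The work goes in short steps, Python scripts to look and compute and a tool call to move; the robot and the scene stay as the last step left them, time stands still between calls to the robot, and variables do not carry over. Pictures are saved under pics/ and viewed, and the job is handed in when it is done.

Besides the shell and the picture viewer there is one more tool, called after "Request:" as name(argument=value, ...) on one line, values as JSON. drive_tool: Moves the arm, as the interface text tells. Its arguments: {"type":"object","properties":{"deltas":{"type":"array"},"squeeze":{"type":"number"}},"required":["deltas"]}

```bash
mkdir -p pics
cat > h.py <<'E'
import numpy as np, cv2
from bench import get_state, cams, close_job
def grab(name):
    f=cams.grab_frame(name); np.savez(f'{name}.npz',**{k:np.array(v) for k,v in f.items()}); return f
def load(name):
    return dict(np.load(f'{name}.npz'))
def p3(f,u,v,z=None):
    K=np.array(f['intrinsics'],float);d=np.array(f['distortion'],float)
    R,_=cv2.Rodrigues(np.array(f['rvec'],float)); t=np.array(f['tvec'],float).reshape(3)
    n=cv2.undistortPoints(np.array([[[u,v]]],float),K,d)[0,0]
    ray=R.T@np.array([n[0],n[1],1]); c=-R.T@t
    if z is None:
        s=f['range_z'][int(round(v)),int(round(u))]
    else: s=(z-c[2])/ray[2]
    return c+s*ray
def cloud(f):
    K=np.array(f['intrinsics'],float);d=np.array(f['distortion'],float)
    R,_=cv2.Rodrigues(np.array(f['rvec'],float)); t=np.array(f['tvec'],float).reshape(3)
    h,w=f['range_z'].shape
    uu,vv=np.meshgrid(np.arange(w),np.arange(h))
    n=cv2.undistortPoints(np.stack([uu,vv],-1).reshape(-1,1,2).astype(float),K,d).reshape(-1,2)
    P=np.c_[n,np.ones(len(n))]*f['range_z'].reshape(-1,1)
    return ((P-t)@R).reshape(h,w,3)
def proj(f,p):
    return cv2.projectPoints(np.array(p,float).reshape(-1,1,3),np.array(f['rvec'],float),np.array(f['tvec'],float),np.array(f['intrinsics'],float),np.array(f['distortion'],float))[0].reshape(-1,2)
def crop(f,u0,v0,u1,v1,s,name):
    cv2.imwrite('pics/'+name,cv2.resize(f['img'][v0:v1,u0:u1],None,fx=s,fy=s,interpolation=cv2.INTER_CUBIC))
E
python3 - <<'E'
from h import *
for n in('scene','top'):
    f=grab(n); cv2.imwrite(f'pics/{n}0.png',f['img'])
    R,_=cv2.Rodrigues(f['rvec']);print(n,-R.T@np.array(f['tvec']).reshape(3),R.tolist(),f['intrinsics'])
print(get_state())
E
```

```text
scene [1155.82934992  603.03595121 1596.56044847] [[-0.6927851349673414, 0.721123825030708, -0.005402382933784727], [0.6232507641631778, 0.5949560720206444, -0.5075290704341778], [-0.3627771240559381, -0.35497563485237466, -0.861617697661124]] [[468.44308397   0.         277.88729474]
 [  0.         468.44308397 205.76033099]
 [  0.           0.           1.        ]]
top [ 451.47750417   22.40434719 1494.98368498] [[-0.020217147774131305, -0.999777249639311, 0.006059541198306696], [-0.9976890037609513, 0.019780944997324412, -0.06500281524283269], [0.06486847239113883, -0.007359709142885966, -0.9978666824636306]] [[436.54718533   0.         279.66566942]
 [  0.         436.54718533 209.39252765]
 [  0.           0.           1.        ]]
{'clock': 0.1, 'joints': array([-1.25652812,  0.42662747,  0.07384608,  1.60656028, -0.03406026,
        1.1107921 , -0.06710736]), 'dq': array([ 7.13933484e-05, -2.06289078e-03,  1.17884363e-03, -2.86085023e-03,
       -1.11216977e-04,  4.97649935e-04,  2.99071452e-04]), 'tau': array([ 9.18968290e-03, -9.37462234e+01,  3.67803030e+00, -4.55053961e+01,
       -4.83235507e-02,  1.68001035e-02,  3.93661082e-05]), 'tool_pos': array([301.79532193, 603.32569935, 204.86582935]), 'tool_rot': array([ 8.50686459e-01,  5.25673121e-01, -4.49283842e-04,  3.41592985e-04]), 'wrist_force': array([-0.24226303,  0.02872849,  0.05736922]), 'ft_torque': array([-0.00315428,  0.01219172, -0.06168569]), 'opening': 93.96755560717666}
```

View pics/scene0.png

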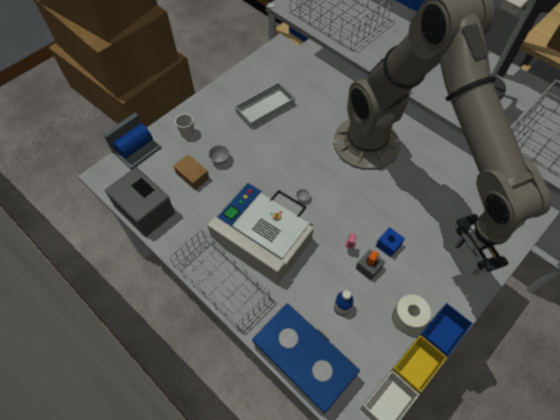

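View pics/top0.png

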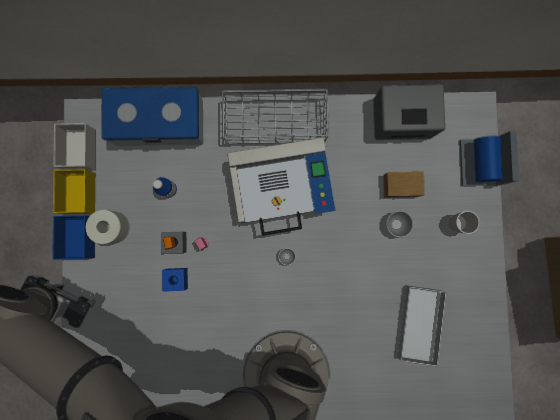

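The top view shows the orange driver in its grey stand at about (172,242) and the machine at about (280,185). The handle is at (281,226), the brass screw at (277,201), and the pink decoy at (201,243).

Run:
```python
from h import *
f=load('top'); crop(f,220,130,345,245,6,'t_mach.png'); crop(f,140,210,220,300,7,'t_drv.png')
g=load('scene'); crop(g,200,170,325,280,6,'s_mach.png'); crop(g,330,215,420,285,8,'s_drv.png')
```

```text
(no output)
```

View pics/t_mach.png

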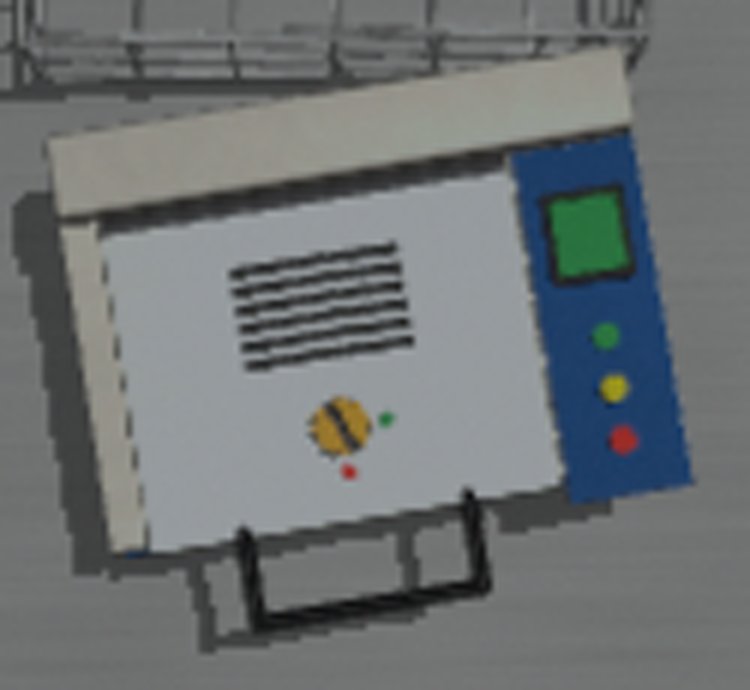

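View pics/t_drv.png

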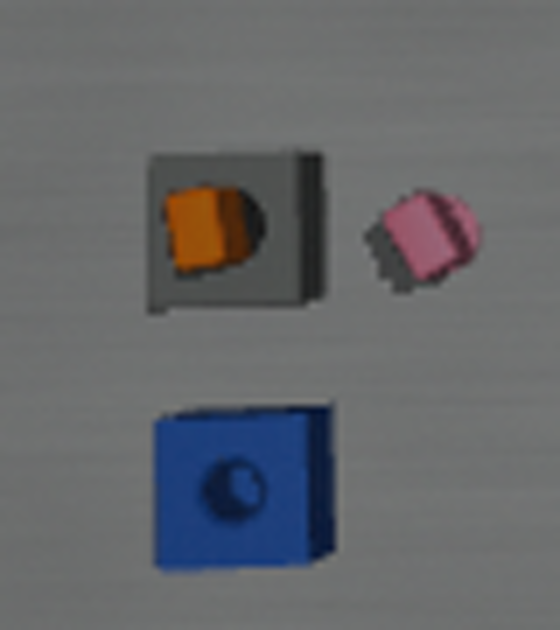

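View pics/s_mach.png

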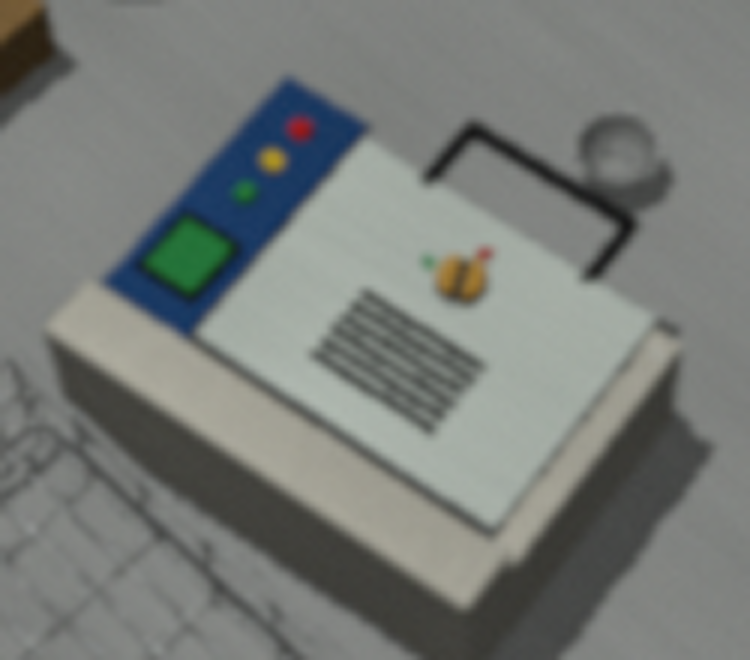

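View pics/s_drv.png

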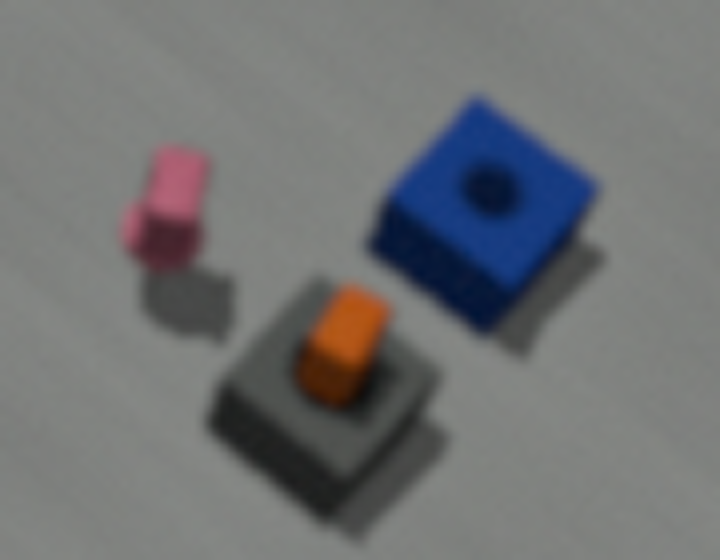

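Run:
```python
from h import *
F={n:load(n) for n in('top','scene')}
np.set_printoptions(precision=1,suppress=True)
for n,f in F.items():
    C=cloud(f); img=f['img'].astype(int); hsv=cv2.cvtColor(f['img'],cv2.COLOR_BGR2HSV)
    B,G,Rr=img[...,0],img[...,1],img[...,2]
    o=(hsv[...,0]>5)&(hsv[...,0]<28)&(hsv[...,1]>150)&(hsv[...,2]>60)
    ncc,lab,st,cen=cv2.connectedComponentsWithStats(o.astype(np.uint8))
    for i in range(1,ncc):
        if st[i,4]>8:
            m=lab==i; print(n,st[i],cen[i],'med',np.median(C[m],0),'maxz',np.percentile(C[m][:,2],90))
    # cover top height
    if n=='top':
        for u,v in[(250,190),(300,190),(265,210),(240,170),(285,158),(323,190),(262,231),(300,226),(281,229)]: print((u,v),p3(f,u,v))
        for u,v in[(172,242),(165,249),(182,235),(200,260)]: print((u,v),p3(f,u,v))
    else:
        for a in[(505,250),(330,180),(600,400),(250,150)]:
            u,v=a[0]/6+200,a[1]/6+170; print(p3(f,u,v))
```

```text
top [  53  169   42   44 1709] [ 74.  191.6] med [619.4 707.4  19.7] maxz 74.95415395844049
top [276 197   5   7  20] [278.6 199.4] med [573.3  13.9 124.4] maxz 127.99712646833775
top [273 199   4   6  16] [274.2 202. ] med [564.3  29.6 124.1] maxz 126.65038398783418
top [164 237  12  12 115] [168.9 242.2] med [445.2 362.1 112.9] maxz 117.15100008488712
(250, 190) [604.6 105.1 116.7]
(300, 190) [601.2 -53.4 119.3]
(265, 210) [540.4  58.8 111.8]
(240, 170) [668.9 135.7 117.9]
(285, 158) [705.1  -8.1 115.5]
(323, 190) [ 600.6 -127.2  110.9]
(262, 231) [473.9  69.3 115.7]
(300, 226) [487.2 -50.8 118.3]
(281, 229) [479.1   9.2 111.3]
(172, 242) [445.2 354.5 106.7]
(165, 249) [422.7 389.   57.7]
(182, 235) [467.2 334.9  51.3]
(200, 260) [381.5 286.3  -4.6]
scene [277 215   3   4  10] [278.2 216.7] med [569.8  28.7 127. ] maxz 128.9864801918314
scene [367 251  11  14  96] [372.2 257.7] med [457.  368.9 112.9] maxz 120.30407250691076
scene [ 394  336   52   56 1577] [419.7 363.4] med [599.1 695.3   6.2] maxz 76.69681361664699
[536.7  28.8 121. ]
[570.7 -87.9 110.2]
[568.4 136.1 112.4]
[ 591.9 -136.7  115.8]
```

Run:
```python
from h import *
np.set_printoptions(precision=1,suppress=True)
f=load('top');g=load('scene')
crop(f,266,190,290,214,25,'t_scr.png');crop(g,265,203,290,230,22,'s_scr.png')
T=lambda x,y,z:p3(f,(x+.5)/6-.5+220,(y+.5)/6-.5+130,z)
S=lambda x,y,z:p3(g,(x+.5)/6-.5+200,(y+.5)/6-.5+170,z)
print('screw',T(340,427,128),S(461,279,128))
print('bar L',T(260,622,113),S(632,222,113)); print('bar R',T(485,587,113),S(475,127,113))
for n,a,b in[('FL',(150,551),(658,319)),('FR',(563,487),(367,138)),('BR',(507,168),(197,329)),('BL',(100,238),(492,531))]:
    print(n,T(*a,116),S(*b,116))
T=lambda x,y,z:p3(f,(x+.5)/7-.5+140,(y+.5)/7-.5+210,z)
S=lambda x,y,z:p3(g,(x+.5)/8-.5+330,(y+.5)/8-.5+215,z)
print('grip top T',[T(*a,115) for a in[(165,195),(217,187),(225,262),(178,272)]],np.mean([T(*a,115) for a in[(165,195),(217,187),(225,262),(178,272)]],0))
q=[(350,285),(392,307),(365,370),(312,347)]
print('grip top S',[S(*a,115) for a in q],np.mean([S(*a,115) for a in q],0))
print('stand T',[T(*a,60) for a in[(148,155),(297,150),(304,302),(150,312)]],np.mean([T(*a,60) for a in[(148,155),(297,150),(304,302),(150,312)]],0))
q=[(320,278),(440,375),(340,472),(225,382)]
print('stand S',np.mean([S(*a,60) for a in q],0))
```

```text
screw [567.8  22.5 128. ] [572.2  24.  128. ]
bar L [466.8  66.7 113. ] [465.2  66.  113. ]
bar R [482.9 -52.3 113. ] [481.9 -51.  113. ]
FL [505.3 123.8 116. ] [505.8 123.5 116. ]
FR [534.7 -94.5 116. ] [535.5 -92.7 116. ]
BR [705.2 -69.  116. ] [701.  -71.1 116. ]
BL [671.8 147.7 116. ] [674.3 147.  116. ]
grip top T [array([460.2, 380.2, 115. ]), array([463.3, 356.9, 115. ]), array([429.6, 353.5, 115. ]), array([425.6, 374.4, 115. ])] [444.7 366.2 115. ]
grip top S [array([432.5, 355.7, 115. ]), array([428.3, 375.2, 115. ]), array([459.8, 385. , 115. ]), array([467., 362., 115.])] [446.9 369.5 115. ]
stand T [array([479.3, 402.3,  60. ]), array([480.2, 333. ,  60. ]), array([409.4, 330.1,  60. ]), array([406.3, 401.4,  60. ])] [443.8 366.7  60. ]
stand S [446.6 367.9  60. ]
```

View pics/t_scr.png

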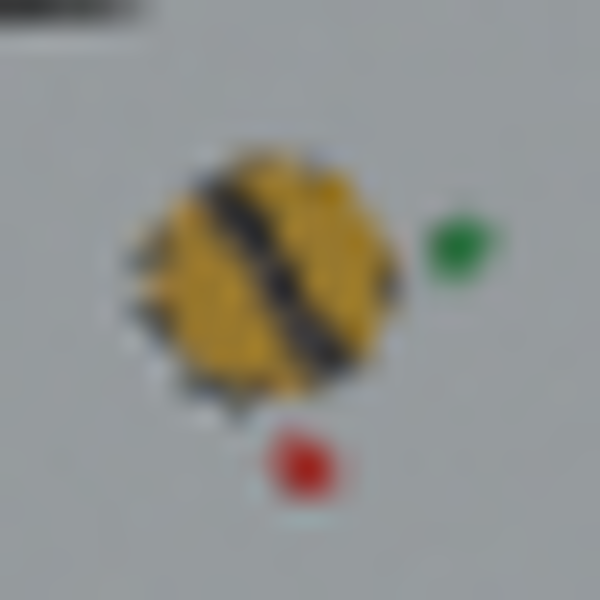

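View pics/s_scr.png

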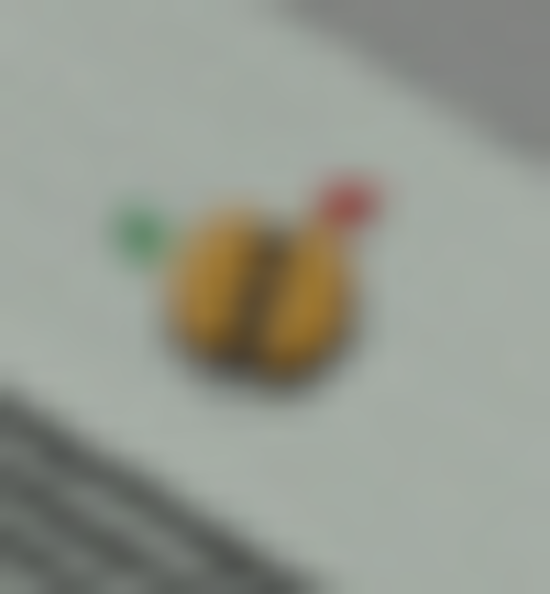

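Run:
```python
from h import *
np.set_printoptions(precision=1,suppress=True)
f=load('top');g=load('scene')
T=lambda x,y,z:p3(f,(x+.5)/25-.5+266,(y+.5)/25-.5+190,z)
S=lambda x,y,z:p3(g,(x+.5)/22-.5+265,(y+.5)/22-.5+203,z)
ang=lambda d:np.degrees(np.arctan2(d[1],d[0]))%180
for z in(122,128):
    a,b=T(222,190,z),T(335,368,z);print('T',ang(a-b),(a+b)/2,np.linalg.norm(a-b))
    a,b=S(275,228,z),S(238,368,z);print('S',ang(a-b),(a+b)/2,np.linalg.norm(a-b), S(260,296,z))
a,b=np.array([466,66.4]),np.array([482.4,-51.6]);print('bar',ang(a-b),(a+b)/2,np.hypot(*(a-b)))
a,b=np.array([505.5,123.6]),np.array([535.1,-93.6]);print('front',ang(a-b),(a+b)/2,np.hypot(*(a-b)))
import collections
# joints/plane heights
C=cloud(f);print(np.median(C[165:205,245:300].reshape(-1,3)[:,2]));
```

```text
T 31.188157817362626 [568.5  21.2 122. ] 26.67744733644949
S 30.953964692386535 [570.3  21.  122. ] 26.957415750550275 [569.7  21.1 122. ]
T 31.188157817362704 [568.   21.2 128. ] 26.56086570057866
S 30.953964692386876 [572.7  23.3 128. ] 26.847725778415956 [572.1  23.5 128. ]
bar 97.91245561560048 [474.2   7.4] 119.13421003221535
front 97.76045729230897 [520.3  15. ] 219.20766409959302
115.40518298585692
```

Request:
drive_tool(deltas=[{"gripper": 0.47,"offset": [1.2,-2,0],"twist": -8.5},{"gripper": 0.47,"offset": [1.2,-2,0],"twist": -8.5},{"gripper": 0.47,"offset": [1.2,-2,0],"twist": -8.5},{"gripper": 0.47,"offset": [1.2,-2,0],"twist": -8.5},{"gripper": 0.47,"offset": [1.2,-2,0],"twist": -8.5},{"gripper": 0.47,"offset": [1.2,-2,0],"twist": -8.5},{"gripper": 0.47,"offset": [1.2,-2,0],"twist": -8.5},{"gripper": 0.47,"offset": [1.2,-2,0],"twist": -8.5},{"gripper": 0.47,"offset": [1.2,-2,0],"twist": -8.5},{"gripper": 0.47,"offset": [1.2,-2,0],"twist": -8.5},{"gripper": 0.47,"offset": [1.2,-2,0],"twist": -8.5},{"gripper": 0.47,"offset": [1.2,-2,0],"twist": -8.5}], squeeze=30)

```text
clock: 1.3
tool_pos: [445.8, 354.4, 200.7]
tool_rot: [0.941, -0.339, -0.003, 0.0]
wrist_force: [0.7, 0.1, 0.8]
opening: 49.9
```

```bash
cat >> h.py <<'E'
from scipy.spatial.transform import Rotation as Ro
def st():
    s=get_state(); r=Ro.from_quat(s['tool_rot']).as_matrix()
    print('t',round(s['clock'],2),'pos',np.round(s['tool_pos'],1),'jaw',round(float(np.degrees(np.arctan2(r[1,0],r[0,0]))),1),'tz',np.round(r[:,2],3),'F',np.round(s['wrist_force'],1),'M',np.round(s['ft_torque'],2),'open',round(s['opening'],1),'q7',round(float(s['joints'][6]),2),'q',np.round(s['joints'],2))
    return s
E
python3 -c "
from h import *
st()"
```

```text
t 1.3 pos [445.8 354.4 200.7] jaw -39.7 tz [-0.006  0.002 -1.   ] F [0.7 0.1 0.8] M [-0.06  0.14 -0.04] open 49.9 q7 -1.31 q [-1.2   0.28  0.51  1.87 -0.17  1.03 -1.31]
```

Request:
drive_tool(deltas=[{"gripper": 0.47,"offset": [0,0.5,-1],"twist": -8},{"gripper": 0.47,"offset": [0,0.4,-1],"twist": -8},{"gripper": 0.47,"offset": [0,0.3,-1],"twist": -8},{"gripper": 0.47,"offset": [0,0,-1],"twist": -8},{"gripper": 0.47,"offset": [0,0,-1],"twist": -7.5},{"gripper": 0.47,"offset": [0,0,0],"twist": 0}])

```text
clock: 1.9
tool_pos: [447.7, 362.0, 148.6]
tool_rot: [0.758, -0.652, -0.002, -0.0]
wrist_force: [-0.3, 0.9, 0.0]
opening: 49.6
```

```bash
python3 -c "
from h import *
st()
for n in('scene','top'):
    f=grab(n)
f=load('scene');g=load('top')
a=cv2.resize(f['img'][190:290,320:430],None,fx=3.6,fy=3.6,interpolation=2);b=cv2.resize(g['img'][200:300,130:240],None,fx=3.6,fy=3.6,interpolation=2)
cv2.imwrite('pics/g1.png',np.hstack([a,b]))"
```

```text
t 1.9 pos [447.7 362.  148.6] jaw -81.4 tz [-0.003  0.003 -1.   ] F [-0.3  0.9  0. ] M [ 0.05  0.18 -0.01] open 49.6 q7 -1.94 q [-1.29  0.38  0.63  1.92 -0.28  0.94 -1.94]
```

View pics/g1.png

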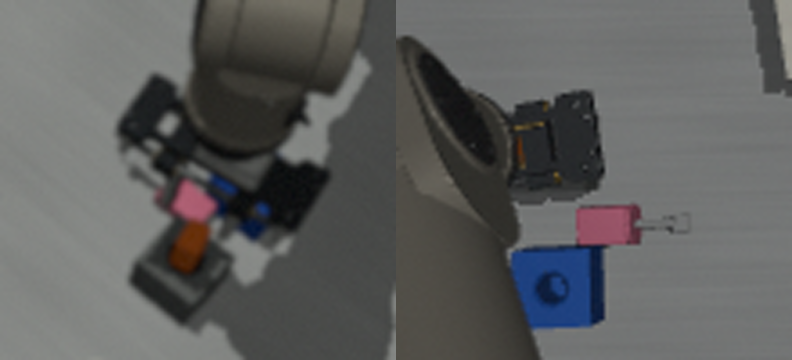

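The picture shows the pink decoy, which was balanced on its blade, now lying over. It's at about (610,225) in the right half. My tool stayed at z ≥ 148 with no contact force, so the arm didn't touch it. I'll check that it's clear of the descent.

```bash
python3 -c "
from h import *
np.set_printoptions(precision=0,suppress=True)
g=load('top')
for u,v in[(578,207),(640,207),(640,243),(578,243),(685,222)]: print(p3(g,130+(u-396)/3.6,200+v/3.6), p3(g,130+(u-396)/3.6,200+v/3.6,15))
"
```

```text
[393. 345.  28.] [392. 348.  15.]
[390. 293.   2.] [391. 290.  15.]
[357. 293.  -0.] [358. 290.  15.]
[359. 346.  25.] [359. 348.  15.]
[377. 247.  27.] [376. 248.  15.]
```

Request:
drive_tool(deltas=[{"gripper": 0.47,"offset": [-0.1,0.3,-1.5],"twist": 0.7},{"gripper": 0.47,"offset": [-0.1,0.2,-1.5],"twist": 0.7},{"gripper": 0.47,"offset": [0,0.1,-1.5],"twist": 0},{"gripper": 0.47,"offset": [0,0,-1.5],"twist": 0},{"gripper": 0.47,"offset": [0,0,-1],"twist": 0},{"gripper": 0.47,"offset": [0,0,0],"twist": 0}])

```text
clock: 2.6
tool_pos: [445.7, 369.0, 74.1]
tool_rot: [0.772, -0.635, -0.003, -0.001]
wrist_force: [0.4, 0.2, 0.1]
opening: 50.0
```

```bash
python3 -c "
from h import *
st()"
```

```text
t 2.6 pos [445.7 369.   74.1] jaw -78.9 tz [-0.003  0.006 -1.   ] F [0.4 0.2 0.1] M [0.01 0.06 0.01] open 50.0 q7 -1.85 q [-1.24  0.48  0.56  1.96 -0.36  0.8  -1.85]
```

Request:
drive_tool(deltas=[{"gripper": 0.47,"offset": [0,-0.1,-0.3],"twist": -1},{"gripper": 0.6,"offset": [0,0,0],"twist": 0},{"gripper": 1,"offset": [0,0,0],"twist": 0},{"gripper": 1,"offset": [0,0,0],"twist": 0},{"gripper": 1,"offset": [0,0,0],"twist": 0},{"gripper": 1,"offset": [0,0,0],"twist": 0}], squeeze=30)

```text
clock: 3.2
tool_pos: [446.5, 368.3, 72.1]
tool_rot: [0.766, -0.643, -0.003, -0.002]
wrist_force: [0.6, -0.6, -0.8]
opening: 23.9
```

```bash
python3 -c "
from h import *
st()"
```

```text
t 3.2 pos [446.5 368.3  72.1] jaw -80.0 tz [-0.002  0.007 -1.   ] F [ 0.6 -0.6 -0.8] M [ 0.03  0.1  -0.  ] open 23.9 q7 -1.86 q [-1.24  0.48  0.56  1.97 -0.37  0.79 -1.86]
```

Request:
drive_tool(deltas=[{"gripper": 1,"offset": [0,0,2],"twist": 0},{"gripper": 1,"offset": [0,0,3.5],"twist": 0},{"gripper": 1,"offset": [0,0,4],"twist": 0},{"gripper": 1,"offset": [0,0,3.5],"twist": 0},{"gripper": 1,"offset": [0.6,-1.7,1.5],"twist": 3},{"gripper": 1,"offset": [1.2,-3.3,0],"twist": 3},{"gripper": 1,"offset": [1.2,-3.3,0],"twist": 3},{"gripper": 1,"offset": [1.2,-3.3,0],"twist": 3},{"gripper": 1,"offset": [1.2,-3.3,0],"twist": 3},{"gripper": 1,"offset": [1.2,-3.3,0],"twist": 3},{"gripper": 1,"offset": [1.2,-3.3,0],"twist": 3},{"gripper": 1,"offset": [1.2,-3.3,0],"twist": 0}], squeeze=50)

```text
clock: 4.4
tool_pos: [535.6, 115.7, 224.6]
tool_rot: [0.877, -0.481, -0.003, -0.004]
wrist_force: [1.1, 0.4, -0.7]
opening: 23.4
```

```bash
python3 -c "
from h import *
st()"
```

```text
t 4.4 pos [535.6 115.7 224.6] jaw -57.5 tz [-0.002  0.009 -1.   ] F [ 1.1  0.4 -0.7] M [ 0.02  0.09 -0.04] open 23.4 q7 -1.14 q [-0.93  0.24  0.72  1.9  -0.19  1.07 -1.14]
```

Request:
drive_tool(deltas=[{"gripper": 1,"offset": [1.1,-3,0],"twist": 0},{"gripper": 1,"offset": [0.9,-2.5,-0.5],"twist": 0},{"gripper": 1,"offset": [0.5,-1.6,-0.5],"twist": -1},{"gripper": 1,"offset": [0.2,-0.4,0],"twist": 0},{"gripper": 1,"offset": [0,0,0],"twist": 0}])

```text
clock: 4.9
tool_pos: [564.1, 32.2, 215.6]
tool_rot: [0.871, -0.491, -0.002, -0.004]
wrist_force: [0.0, -0.6, -0.5]
opening: 23.5
```

```bash
cat > look.py <<'E'
from h import *
import sys
st()
tag=sys.argv[1]
for n in('scene','top'): grab(n)
f=load('scene');g=load('top')
a=cv2.resize(f['img'][150:250,225:325],None,fx=4,fy=4,interpolation=2);b=cv2.resize(g['img'][150:250,220:320],None,fx=4,fy=4,interpolation=2)
cv2.imwrite(f'pics/{tag}.png',np.hstack([a,b]))
E
python3 look.py a1
```

```text
t 4.9 pos [564.1  32.2 215.6] jaw -58.9 tz [ 0.     0.009 -1.   ] F [ 0.  -0.6 -0.5] M [-0.03  0.16 -0.1 ] open 23.5 q7 -0.96 q [-0.77  0.29  0.75  1.88 -0.23  1.06 -0.96]
```

View pics/a1.png

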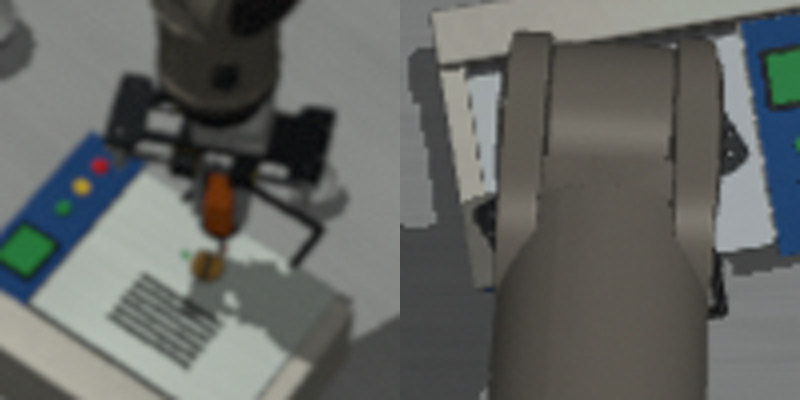

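Request:
drive_tool(deltas=[{"gripper": 1,"offset": [0.3,-0.6,-0.6],"twist": 0},{"gripper": 1,"offset": [0.2,-0.4,-0.6],"twist": 0},{"gripper": 1,"offset": [0,0,-0.4],"twist": 0},{"gripper": 1,"offset": [0,0,0],"twist": 0}])

```text
clock: 5.4
tool_pos: [568.9, 25.8, 198.2]
tool_rot: [0.873, -0.488, -0.003, -0.005]
wrist_force: [-0.9, -0.4, -0.6]
opening: 23.8
```

```bash
python3 look.py a2; python3 -c "
from h import *
f=load('scene');crop(f,255,195,300,235,16,'a2b.png')
print(proj(f,[[569.7,21.7,128],[569.7,21.7,134]]))"
```

```text
t 5.4 pos [568.9  25.8 198.2] jaw -58.5 tz [-0.     0.011 -1.   ] F [-0.9 -0.4 -0.6] M [-0.04  0.1  -0.02] open 23.8 q7 -0.92 q [-0.75  0.32  0.74  1.89 -0.26  1.03 -0.92]
[[276.43555744 215.26160466]
 [276.42204876 214.4412957 ]]
```

View pics/a2b.png

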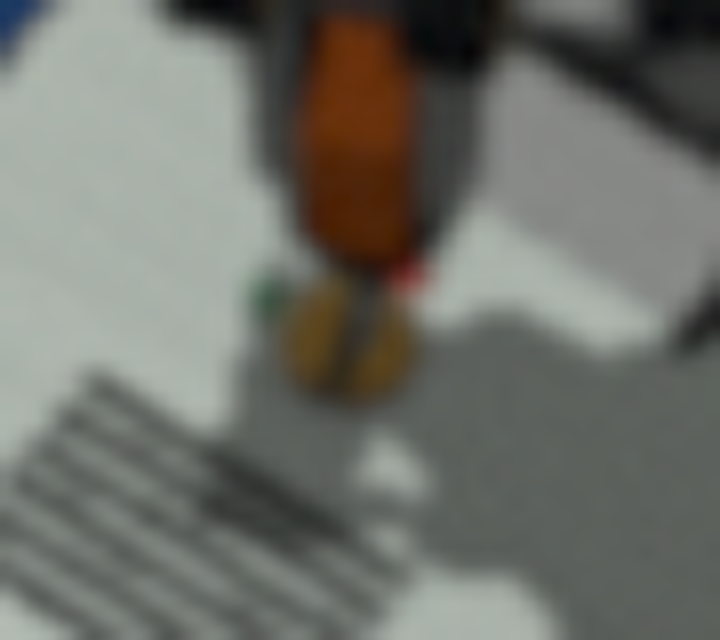

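Request:
drive_tool(deltas=[{"gripper": 1,"offset": [0.1,-0.4,0],"twist": 0},{"gripper": 1,"offset": [0,-0.2,0],"twist": 0},{"gripper": 1,"offset": [0,0,0],"twist": 0}])

```text
clock: 5.8
tool_pos: [570.4, 19.5, 199.1]
tool_rot: [0.873, -0.488, -0.002, -0.005]
wrist_force: [0.5, 0.4, -1.0]
opening: 23.6
```

```bash
python3 look.py a3; python3 -c "
from h import *
f=load('scene');crop(f,255,195,300,235,16,'a3b.png')"
```

```text
t 5.8 pos [570.4  19.5 199.1] jaw -58.5 tz [ 0.001  0.011 -1.   ] F [ 0.5  0.4 -1. ] M [-0.06  0.17  0.01] open 23.6 q7 -0.91 q [-0.73  0.32  0.74  1.88 -0.26  1.03 -0.91]
```

View pics/a3b.png

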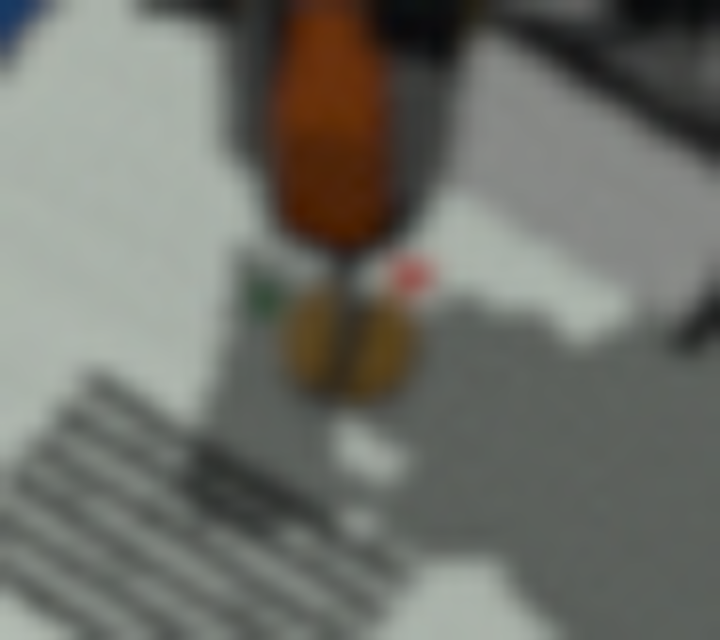

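Request:
drive_tool(deltas=[{"gripper": 1,"offset": [-0.05,0.15,-0.3],"twist": -0.3},{"gripper": 1,"offset": [0,0,-0.4],"twist": 0},{"gripper": 1,"offset": [0,0,-0.2],"twist": 0},{"gripper": 1,"offset": [0,0,0],"twist": 0}])

```text
clock: 6.3
tool_pos: [569.8, 21.7, 189.2]
tool_rot: [0.871, -0.491, -0.002, -0.005]
wrist_force: [0.1, 0.2, -0.5]
opening: 23.4
```

```bash
python3 look.py a4; python3 -c "
from h import *
f=load('scene');crop(f,255,195,300,235,16,'a4b.png')"
```

```text
t 6.3 pos [569.8  21.7 189.2] jaw -58.8 tz [ 0.001  0.011 -1.   ] F [ 0.1  0.2 -0.5] M [-0.    0.18  0.06] open 23.4 q7 -0.91 q [-0.73  0.33  0.73  1.9  -0.27  1.01 -0.91]
```

View pics/a4b.png

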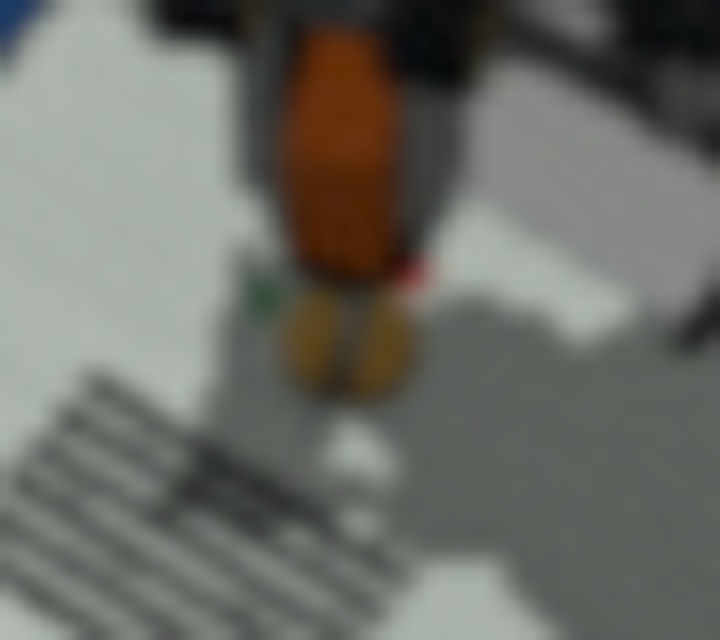

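Aligned: the blade is in line with the slot at about (347,330). I'll go down gently.

Request:
drive_tool(deltas=[{"gripper": 1,"offset": [0,-0.05,-0.2],"twist": 0},{"gripper": 1,"offset": [0,0,-0.2],"twist": 0},{"gripper": 1,"offset": [0,0,-0.1],"twist": 0},{"gripper": 1,"offset": [0,0,0],"twist": 0}])

```text
clock: 6.8
tool_pos: [570.0, 21.0, 184.2]
tool_rot: [0.871, -0.491, -0.002, -0.005]
wrist_force: [0.3, -0.2, -0.6]
opening: 23.9
```

```bash
python3 -c "
from h import *
st()"
```

```text
t 6.8 pos [570.   21.  184.2] jaw -58.8 tz [ 0.002  0.011 -1.   ] F [ 0.3 -0.2 -0.6] M [-0.04  0.15  0.  ] open 23.9 q7 -0.9 q [-0.73  0.34  0.73  1.9  -0.28  1.   -0.9 ]
```

Request:
drive_tool(deltas=[{"gripper": 1,"offset": [0,0,-0.05],"twist": 5},{"gripper": 1,"offset": [0,0,0],"twist": 6},{"gripper": 1,"offset": [0,0,0],"twist": 6},{"gripper": 1,"offset": [0,0,0],"twist": 6},{"gripper": 1,"offset": [0,0,0],"twist": 6}])

```text
clock: 7.3
tool_pos: [570.9, 20.4, 183.9]
tool_rot: [0.968, -0.249, -0.002, -0.005]
wrist_force: [0.6, 1.1, -2.5]
opening: 23.7
```

```bash
python3 -c "
from h import *
st()"
```

```text
t 7.3 pos [570.9  20.4 183.9] jaw -28.8 tz [-0.002  0.01  -1.   ] F [ 0.6  1.1 -2.5] M [ 0.06  0.01 -0.07] open 23.7 q7 -0.43 q [-0.64  0.32  0.61  1.89 -0.23  1.   -0.43]
```

Request:
drive_tool(deltas=[{"gripper": 1,"offset": [-0.05,0.05,0],"twist": 6},{"gripper": 1,"offset": [-0.05,0.02,0],"twist": 6},{"gripper": 1,"offset": [0,0,0],"twist": 6},{"gripper": 1,"offset": [0,0,0],"twist": 6},{"gripper": 1,"offset": [0,0,0],"twist": 6}])

```text
clock: 7.8
tool_pos: [571.0, 20.6, 183.9]
tool_rot: [1.0, 0.021, -0.002, -0.004]
wrist_force: [1.0, 0.6, -2.4]
opening: 23.7
```

```bash
python3 -c "
from h import *
st()"
```

```text
t 7.8 pos [571.   20.6 183.9] jaw 2.4 tz [-0.005  0.008 -1.   ] F [ 1.   0.6 -2.4] M [ 0.09 -0.04 -0.08] open 23.7 q7 0.07 q [-0.55  0.3   0.5   1.88 -0.18  1.    0.07]
```

Request:
drive_tool(deltas=[{"gripper": 1,"offset": [-0.05,0.03,0],"twist": 6},{"gripper": 1,"offset": [-0.05,0.03,0],"twist": 6},{"gripper": 1,"offset": [0,0,0],"twist": 5},{"gripper": 1,"offset": [0,0,0],"twist": 4}])

```text
clock: 8.2
tool_pos: [571.0, 20.7, 183.9]
tool_rot: [0.978, 0.21, -0.002, -0.003]
wrist_force: [0.4, -0.6, -2.4]
opening: 23.9
```

```bash
python3 -c "
from h import *
st()"
```

```text
t 8.2 pos [571.   20.7 183.9] jaw 24.3 tz [-0.005  0.006 -1.   ] F [ 0.4 -0.6 -2.4] M [ 0.17  0.   -0.55] open 23.9 q7 0.42 q [-0.5   0.3   0.43  1.88 -0.15  1.    0.42]
```

Request:
drive_tool(deltas=[{"gripper": 1,"offset": [0,0,0],"twist": 4},{"gripper": 1,"offset": [0,0,0],"twist": 4},{"gripper": 1,"offset": [0,0,0],"twist": 0}])

```text
clock: 8.5
tool_pos: [570.1, 20.7, 184.9]
tool_rot: [0.96, 0.282, -0.003, -0.004]
wrist_force: [1.8, 2.0, 13.6]
opening: 23.8
```

```bash
python3 look.py b1;python3 -c "
from h import *
f=load('scene');crop(f,255,195,300,235,16,'b1b.png')"
```

```text
t 8.5 pos [570.1  20.7 184.9] jaw 32.7 tz [-0.008  0.006 -1.   ] F [ 1.8  2.  13.6] M [ 0.58 -0.33  0.02] open 23.8 q7 0.56 q [-0.47  0.29  0.4   1.88 -0.14  1.    0.56]
```

View pics/b1b.png

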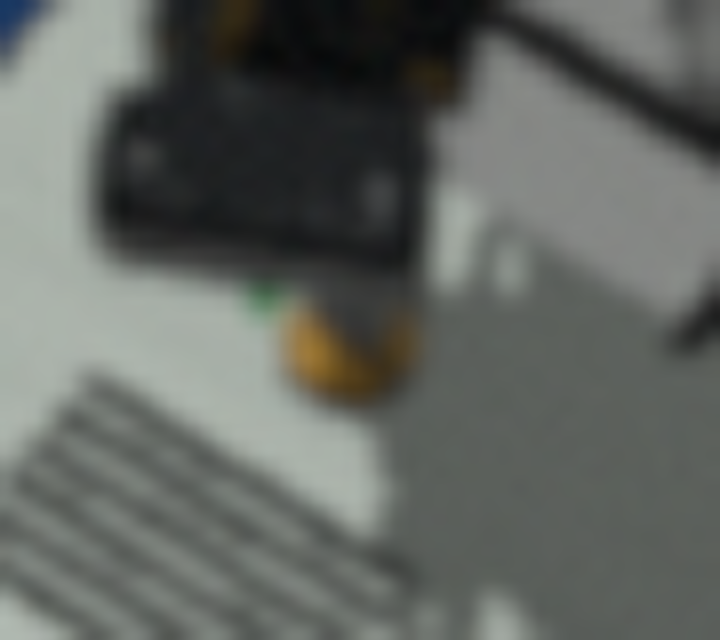

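Request:
drive_tool(deltas=[{"gripper": 1,"offset": [0,0,1],"twist": 0},{"gripper": 1,"offset": [0,0,2],"twist": 0},{"gripper": 1,"offset": [0,1,2.5],"twist": 0},{"gripper": 1,"offset": [-0.5,3,0],"twist": 0},{"gripper": 1,"offset": [-1,4,0],"twist": 0},{"gripper": 1,"offset": [-1,4,0],"twist": 0},{"gripper": 1,"offset": [-1,4,0],"twist": 0},{"gripper": 1,"offset": [-1,4,0],"twist": 0},{"gripper": 1,"offset": [0,0,0],"twist": 0}])

```text
clock: 9.5
tool_pos: [524.2, 225.2, 247.9]
tool_rot: [0.961, 0.277, 0.0, -0.003]
wrist_force: [0.5, -0.5, -1.1]
opening: 23.8
```

```bash
python3 look.py b2;python3 -c "
from h import *
f=load('scene');g=load('top')
a=cv2.resize(f['img'][203:228,265:290],None,fx=16,fy=16,interpolation=2);b=cv2.resize(g['img'][190:215,266:291],None,fx=16,fy=16,interpolation=2)
cv2.imwrite('pics/b2b.png',np.hstack([a,b]));cv2.imwrite('pics/b2f.png',f['img'])"
```

```text
t 9.5 pos [524.2 225.2 247.9] jaw 32.2 tz [-0.001  0.006 -1.   ] F [ 0.5 -0.5 -1.1] M [-0.05  0.04  0.01] open 23.8 q7 0.12 q [-0.77  0.22  0.3   1.81 -0.08  1.12  0.12]
```

View pics/b2b.png

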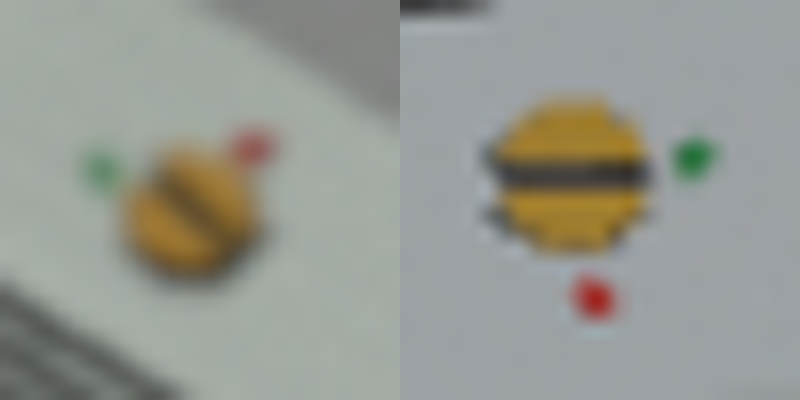

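View pics/b2f.png

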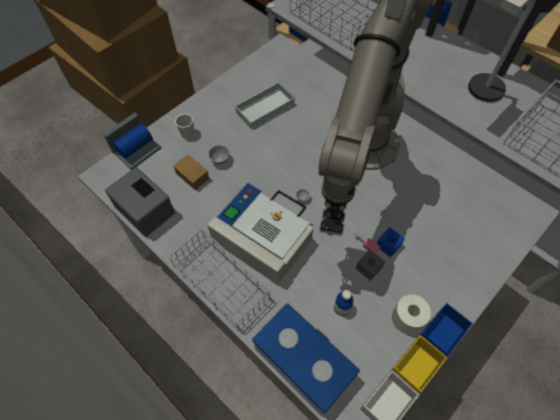

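```bash
python3 -c "
from h import *
np.set_printoptions(precision=1,suppress=True)
f=load('scene');g=load('top')
S=lambda x,y:p3(f,(x+.5)/16-.5+265,(y+.5)/16-.5+203,128)
T=lambda x,y:p3(g,(x-400+.5)/16-.5+266,(y+.5)/16-.5+190,128)
ang=lambda d:np.degrees(np.arctan2(d[1],d[0]))%180
print(ang(S(160,180)-S(238,248)),ang(T(505,173)-T(645,175)))
print('dots',T(694,157),T(593,299),T(575,174))
a=cv2.resize(f['img'][190:250,305:365],None,fx=6.5,fy=6.5,interpolation=2);b=cv2.resize(g['img'][180:260,180:260],None,fx=5,fy=5,interpolation=2)[:390]
cv2.imwrite('pics/b3.png',np.hstack([a,b]))"
```

```text
88.82244004038837 88.05055476728737
dots [571.7  -1.6 128. ] [544.2  18.7 128. ] [568.8  21.8 128. ]
```

View pics/b3.png

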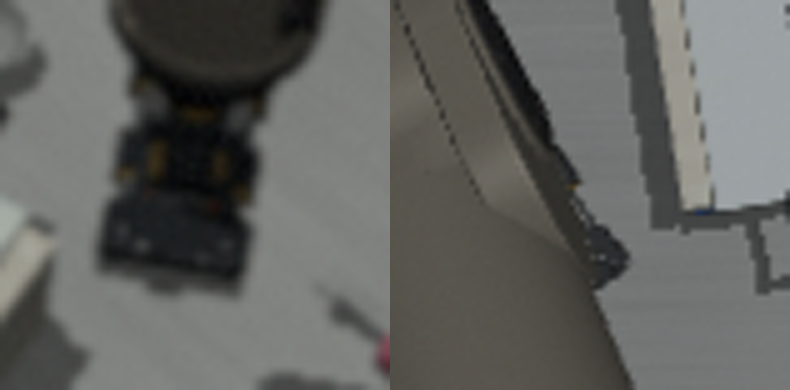

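The slot now points at 88.4° in the world, which is 80.6° in the machine frame (1.40 rad), so the screw is at its stop. I'll return the driver, turning the tool back on the way so I can see it.

Request:
drive_tool(deltas=[{"gripper": 1,"offset": [-0.6,1,0],"twist": -8.5},{"gripper": 1,"offset": [-0.6,1,0],"twist": -8.5},{"gripper": 1,"offset": [-0.6,1,0],"twist": -8.5},{"gripper": 1,"offset": [-0.6,1,0],"twist": -8.5},{"gripper": 1,"offset": [-0.6,1,0],"twist": -8.5},{"gripper": 1,"offset": [-0.6,1,0],"twist": -8.5},{"gripper": 1,"offset": [-0.6,1,0],"twist": -8.5},{"gripper": 1,"offset": [-0.6,1,0],"twist": -8.5},{"gripper": 1,"offset": [-0.6,1,-0.5],"twist": -8.5},{"gripper": 1,"offset": [-0.6,1,-0.5],"twist": -8.5},{"gripper": 1,"offset": [-0.6,1,-0.5],"twist": -8.5},{"gripper": 1,"offset": [0,0,0],"twist": 0}])

```text
clock: 10.8
tool_pos: [466.2, 313.4, 236.2]
tool_rot: [0.852, -0.524, 0.002, 0.0]
wrist_force: [0.1, 0.5, -0.6]
opening: 23.4
```

```bash
python3 look.py b4;python3 -c "
from h import *
f=load('scene');g=load('top')
s=get_state();print(proj(f,s['tool_pos']+np.array([0,0,-62])),proj(g,s['tool_pos']))
u,v=proj(f,s['tool_pos'])[0].astype(int)
crop(f,u-35,v-35,u+35,v+35,8,'b4b.png')"
```

```text
t 10.8 pos [466.2 313.4 236.2] jaw -63.2 tz [ 0.004 -0.003 -1.   ] F [ 0.1  0.5 -0.6] M [-0.01  0.08 -0.  ] open 23.4 q7 -1.7 q [-1.1   0.22  0.46  1.85 -0.11  1.09 -1.7 ]
[[359.67468538 241.26332912]] [[175.83016243 234.43002891]]
```

View pics/b4b.png

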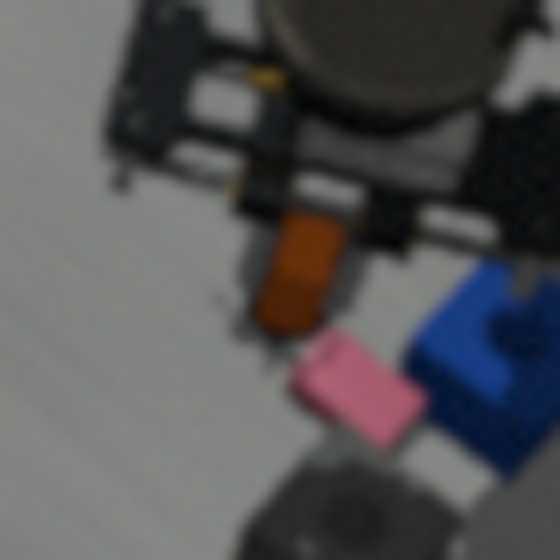

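```bash
python3 -c "
from h import *
np.set_printoptions(precision=1,suppress=True)
f=load('scene');s=get_state();u,v=proj(f,s['tool_pos'])[0].astype(int)
C=cloud(f);hsv=cv2.cvtColor(f['img'],cv2.COLOR_BGR2HSV)
m=(hsv[...,0]>3)&(hsv[...,0]<25)&(hsv[...,1]>150)&(hsv[...,2]>50)
ys,xs=np.nonzero(m);k=(abs(xs-u)<35)&(abs(ys-v)<35)
n,l,stt,c=cv2.connectedComponentsWithStats(m.astype(np.uint8))
for i in range(1,n):
    if stt[i,4]>30 and abs(c[i][0]-u)<35 and abs(c[i][1]-v)<35: print(stt[i],c[i],C[l==i].mean(0)-s['tool_pos'],np.percentile(C[l==i][:,2],[5,50,95])-s['tool_pos'][2])
# model projections: grip box nominal, corners with long dir at jaw+90
a=np.radians(-63.2+90);ex=np.array([np.cos(a),np.sin(a),0]);ey=np.array([-ex[1],ex[0],0])
img=f['img'].copy();img=cv2.resize(img[v-35:v+35,u-35:u+35],None,fx=8,fy=8,interpolation=2)
base=s['tool_pos']+np.array([0,0,18.])
for z in(25,-25):
    P=[base+18*i*ex+12*j*ey+[0,0,z] for i,j in((1,1),(1,-1),(-1,-1),(-1,1))]
    q=((proj(f,P)-[u-35,v-35]+.5)*8).astype(int);cv2.polylines(img,[q],True,(0,255,0) if z>0 else (255,255,0))
q=((proj(f,[base-[0,0,80]+9*ex,base-[0,0,80]-9*ex])-[u-35,v-35]+.5)*8).astype(int);cv2.line(img,tuple(q[0]),tuple(q[1]),(0,255,255))
cv2.imwrite('pics/b5.png',img)"
```

```text
[359 223  11  16 113] [364.1 230.6] [12.8  8.5 44.2] [ 1.5 40.1 47.6]
```

View pics/b5.png

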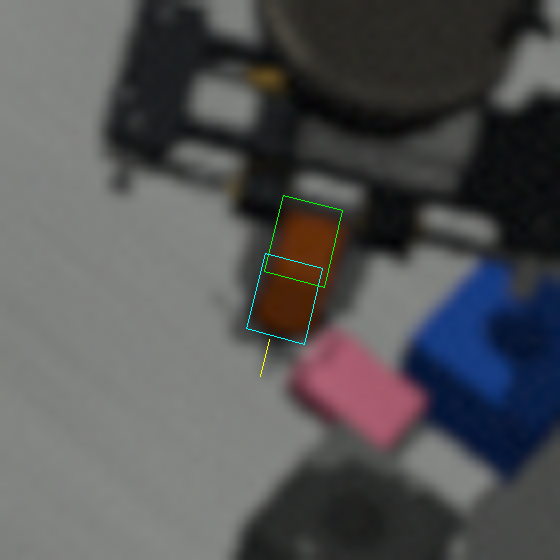

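Request:
drive_tool(deltas=[{"gripper": 1,"offset": [-0.6,1.8,0],"twist": -5},{"gripper": 1,"offset": [-0.6,1.8,0],"twist": -5},{"gripper": 1,"offset": [-0.5,1.2,-1],"twist": -5},{"gripper": 1,"offset": [-0.2,0.4,-1],"twist": -2},{"gripper": 1,"offset": [0,0,-1],"twist": 0},{"gripper": 1,"offset": [0,0,0],"twist": 0}])

```text
clock: 11.5
tool_pos: [453.5, 359.0, 208.9]
tool_rot: [0.769, -0.64, 0.004, -0.001]
wrist_force: [-0.5, -0.9, -0.0]
opening: 23.7
```

```bash
python3 -c "
from h import *
st()"
```

```text
t 11.5 pos [453.5 359.  208.9] jaw -79.5 tz [ 0.007 -0.003 -1.   ] F [-0.5 -0.9 -0. ] M [-0.05  0.14 -0.04] open 23.7 q7 -2.03 q [-1.18  0.28  0.48  1.85 -0.14  1.04 -2.03]
```

Request:
drive_tool(deltas=[{"gripper": 1,"offset": [-0.5,0.6,-1],"twist": 0},{"gripper": 1,"offset": [-0.2,0.3,-1.5],"twist": 0},{"gripper": 1,"offset": [0,0,-1.5],"twist": 0},{"gripper": 1,"offset": [0,0,-1.5],"twist": 0},{"gripper": 1,"offset": [0,0,0],"twist": 0}])

```text
clock: 12.0
tool_pos: [446.7, 367.1, 150.2]
tool_rot: [0.77, -0.638, 0.003, -0.002]
wrist_force: [-0.1, 0.6, -0.1]
opening: 23.5
```

```bash
python3 -c "
from h import *
st();f=grab('scene');crop(f,335,215,405,285,8,'c1.png')"
```

```text
t 12.0 pos [446.7 367.1 150.2] jaw -79.2 tz [ 0.007 -0.002 -1.   ] F [-0.1  0.6 -0.1] M [-0.02  0.14  0.  ] open 23.5 q7 -2.01 q [-1.17  0.35  0.45  1.91 -0.18  0.92 -2.01]
```

View pics/c1.png

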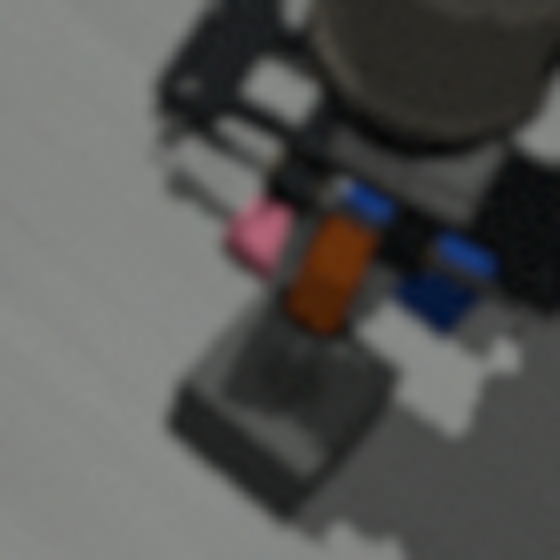

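Over the hole at (290,375). Now I'll lower it in, watching the force.

Request:
drive_tool(deltas=[{"gripper": 1,"offset": [0,0.1,-1.2],"twist": 0},{"gripper": 1,"offset": [0,0,-1.2],"twist": 0},{"gripper": 1,"offset": [0,0,-1],"twist": 0},{"gripper": 1,"offset": [0,0,0],"twist": 0}])

```text
clock: 12.45
tool_pos: [447.6, 368.8, 115.2]
tool_rot: [0.771, -0.637, 0.003, -0.003]
wrist_force: [0.4, -0.3, -0.6]
opening: 23.8
```

```bash
python3 -c "
from h import *
st()"
```

```text
t 12.45 pos [447.6 368.8 115.2] jaw -79.2 tz [ 0.009  0.    -1.   ] F [ 0.4 -0.3 -0.6] M [-0.    0.14  0.  ] open 23.8 q7 -1.99 q [-1.15  0.39  0.44  1.93 -0.21  0.85 -1.99]
```

Request:
drive_tool(deltas=[{"gripper": 1,"offset": [-0.1,0,-1],"twist": 0},{"gripper": 1,"offset": [-0.1,0,-1],"twist": 0},{"gripper": 1,"offset": [0,0,-1],"twist": 0},{"gripper": 1,"offset": [0,0,-0.8],"twist": 0},{"gripper": 1,"offset": [0,0,0],"twist": 0}])

```text
clock: 12.95
tool_pos: [445.3, 368.8, 73.8]
tool_rot: [0.771, -0.637, 0.003, -0.003]
wrist_force: [0.3, -0.7, -0.4]
opening: 24.0
```

```bash
python3 -c "
from h import *
st()"
```

```text
t 12.95 pos [445.3 368.8  73.8] jaw -79.2 tz [ 0.009  0.    -1.   ] F [ 0.3 -0.7 -0.4] M [-0.04  0.14 -0.04] open 24.0 q7 -1.97 q [-1.13  0.45  0.41  1.96 -0.24  0.77 -1.97]
```

Request:
drive_tool(deltas=[{"gripper": 1,"offset": [0,0,-0.2],"twist": 0},{"gripper": 1,"offset": [0,0,-0.2],"twist": 0},{"gripper": 1,"offset": [0,0,0],"twist": 0}])

```text
clock: 13.25
tool_pos: [446.5, 369.1, 72.2]
tool_rot: [0.77, -0.638, 0.003, -0.004]
wrist_force: [-1.1, -0.2, -1.2]
opening: 23.9
```

```bash
python3 -c "
from h import *
st()"
```

```text
t 13.25 pos [446.5 369.1  72.2] jaw -79.2 tz [ 0.01   0.002 -1.   ] F [-1.1 -0.2 -1.2] M [0.01 0.1  0.  ] open 23.9 q7 -1.96 q [-1.13  0.45  0.41  1.96 -0.24  0.77 -1.96]
```

Request:
drive_tool(deltas=[{"gripper": 1,"offset": [0,0,-0.2],"twist": 0},{"gripper": 1,"offset": [0,0,-0.2],"twist": 0},{"gripper": 1,"offset": [0,0,0],"twist": 0}])

```text
clock: 13.55
tool_pos: [447.4, 369.7, 72.1]
tool_rot: [0.77, -0.638, 0.002, -0.005]
wrist_force: [0.6, -0.7, -0.7]
opening: 24.0
```

```bash
python3 -c "
from h import *
st()"
```

```text
t 13.55 pos [447.4 369.7  72.1] jaw -79.3 tz [ 0.01   0.005 -1.   ] F [ 0.6 -0.7 -0.7] M [-0.01  0.18 -0.06] open 24.0 q7 -1.96 q [-1.13  0.45  0.41  1.96 -0.25  0.77 -1.96]
```

Request:
drive_tool(deltas=[{"gripper": 1,"offset": [-0.1,-0.1,-0.4],"twist": 0},{"gripper": 1,"offset": [0,0,-0.2],"twist": 0}])

```text
clock: 13.75
tool_pos: [448.4, 370.0, 70.6]
tool_rot: [0.77, -0.638, 0.002, -0.008]
wrist_force: [-18.8, -13.6, 46.9]
opening: 23.9
```

```bash
python3 -c "
from h import *
st();f=grab('scene');crop(f,335,215,405,285,8,'c2.png')"
```

```text
t 13.75 pos [448.4 370.   70.6] jaw -79.3 tz [ 0.013  0.01  -1.   ] F [-18.8 -13.6  46.9] M [-3.71  4.4  -0.02] open 23.9 q7 -1.96 q [-1.12  0.45  0.41  1.97 -0.25  0.76 -1.96]
```

View pics/c2.png

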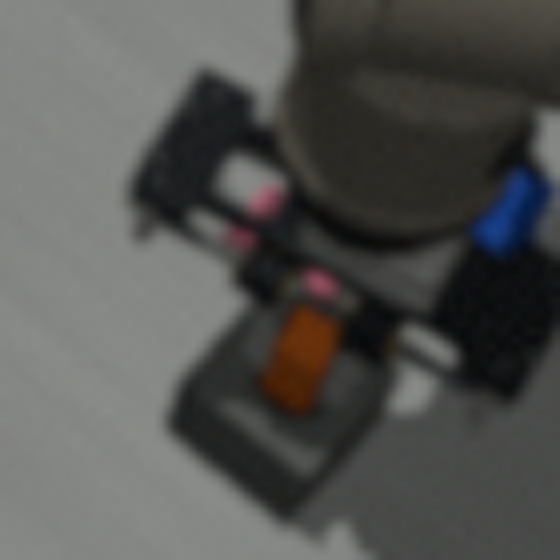

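Request:
drive_tool(deltas=[{"gripper": 1,"offset": [-0.1,-0.1,0.15],"twist": 0},{"gripper": 0.47,"offset": [0,0,0],"twist": 0},{"gripper": 0.47,"offset": [0,0,0],"twist": 0},{"gripper": 0.47,"offset": [0,0,0],"twist": 0},{"gripper": 0.47,"offset": [0,0,0.5],"twist": 0}])

```text
clock: 14.3
tool_pos: [447.4, 369.2, 77.0]
tool_rot: [0.77, -0.638, 0.002, -0.008]
wrist_force: [-0.7, -0.8, -0.5]
opening: 49.5
```

```bash
python3 -c "
from h import *
st();f=grab('scene');crop(f,335,215,405,285,8,'c3.png')"
```

```text
t 14.3 pos [447.4 369.2  77. ] jaw -79.3 tz [ 0.013  0.011 -1.   ] F [-0.7 -0.8 -0.5] M [-0.04  0.16  0.02] open 49.5 q7 -1.96 q [-1.13  0.44  0.41  1.97 -0.25  0.77 -1.96]
```

View pics/c3.png

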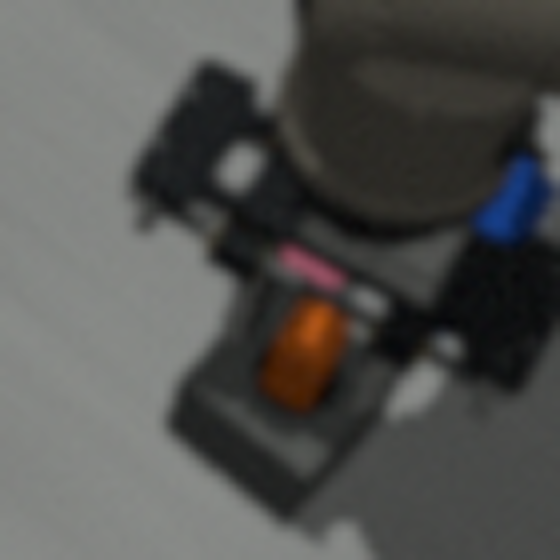

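Request:
drive_tool(deltas=[{"gripper": 0.47,"offset": [0,0,2.5],"twist": 0},{"gripper": 0.47,"offset": [0,0,3.5],"twist": 0},{"gripper": 0.47,"offset": [0,0,4],"twist": 4},{"gripper": 0.47,"offset": [0,-1.5,2],"twist": 8},{"gripper": 0.47,"offset": [0.2,-3.5,0],"twist": 8},{"gripper": 0.47,"offset": [0.3,-3.8,0],"twist": 8},{"gripper": 0.47,"offset": [0.3,-3.8,0],"twist": 8},{"gripper": 0.47,"offset": [0.3,-3.8,0],"twist": 8},{"gripper": 0.47,"offset": [0.3,-3.8,0],"twist": 8},{"gripper": 0.47,"offset": [0.3,-3.8,0],"twist": 8},{"gripper": 0.47,"offset": [0.3,-3.8,0],"twist": 8},{"gripper": 0.47,"offset": [0,0,0],"twist": 0}])

```text
clock: 15.55
tool_pos: [466.7, 87.6, 205.1]
tool_rot: [0.997, -0.082, -0.0, -0.011]
wrist_force: [-0.3, -0.7, -0.0]
opening: 49.6
```

```bash
python3 -c "
from h import *
st();f=grab('top');crop(f,140,210,220,300,7,'c4.png');f=grab('scene');cv2.imwrite('pics/c4s.png',f['img'])"
```

```text
t 15.55 pos [466.7  87.6 205.1] jaw -9.4 tz [ 0.001  0.022 -1.   ] F [-0.3 -0.7 -0. ] M [-0.07  0.05 -0.03] open 49.6 q7 -0.4 q [-0.75  0.09  0.47  2.07 -0.07  0.99 -0.4 ]
```

View pics/c4.png

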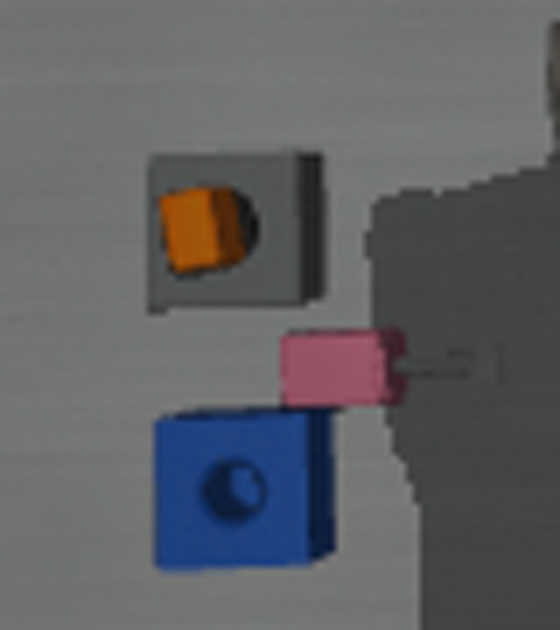

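View pics/c4s.png

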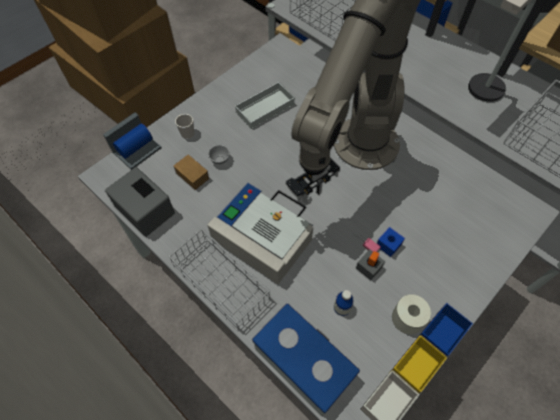

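Request:
drive_tool(deltas=[{"gripper": 0.5,"offset": [0.2,-2.5,0],"twist": 4},{"gripper": 0.5,"offset": [0.2,-2.5,0],"twist": 4},{"gripper": 0.5,"offset": [0.2,-1.8,0],"twist": 4},{"gripper": 0.5,"offset": [0.1,-0.6,-0.5],"twist": 4},{"gripper": 0.5,"offset": [0,0,0],"twist": 0}])

```text
clock: 16.15
tool_pos: [474.4, 22.5, 200.1]
tool_rot: [0.998, 0.059, -0.002, -0.011]
wrist_force: [0.1, 0.4, 0.0]
opening: 47.1
```

```bash
python3 -c "
from h import *
st()"
```

```text
t 16.15 pos [474.4  22.5 200.1] jaw 6.7 tz [-0.005  0.022 -1.   ] F [0.1 0.4 0. ] M [-0.01  0.03 -0.02] open 47.1 q7 0.04 q [-0.64  0.1   0.51  2.07 -0.09  0.99  0.04]
```

Request:
drive_tool(deltas=[{"gripper": 0.5,"offset": [0,-0.8,-1],"twist": 1},{"gripper": 0.5,"offset": [0,-0.5,-1.5],"twist": 0},{"gripper": 0.5,"offset": [0,-0.2,-1.5],"twist": 0},{"gripper": 0.5,"offset": [0,0,-1.5],"twist": 0},{"gripper": 0.5,"offset": [0,0,-0.5],"twist": 0},{"gripper": 0.5,"offset": [0,0,0],"twist": 0}])

```text
clock: 16.75
tool_pos: [475.7, 15.9, 139.1]
tool_rot: [0.998, 0.062, -0.002, -0.012]
wrist_force: [-0.7, 0.5, 0.3]
opening: 46.9
```

```bash
python3 -c "
from h import *
s=st();f=grab('scene');crop(f,255,160,325,220,10,'d1.png')"
```

```text
t 16.75 pos [475.7  15.9 139.1] jaw 7.1 tz [-0.005  0.023 -1.   ] F [-0.7  0.5  0.3] M [-0.03  0.    0.03] open 46.9 q7 0.13 q [-0.6   0.19  0.51  2.13 -0.16  0.85  0.13]
```

View pics/d1.png

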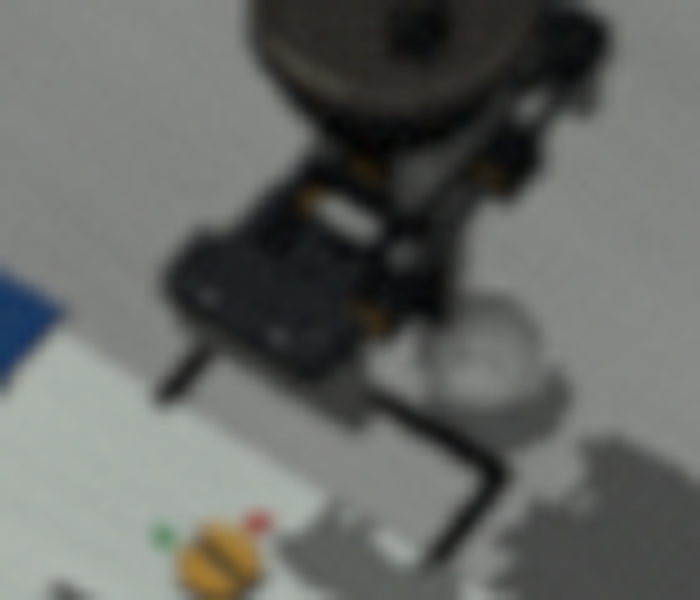

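Request:
drive_tool(deltas=[{"gripper": 0.5,"offset": [-0.1,-0.6,-1.2],"twist": 0.5},{"gripper": 0.5,"offset": [0,-0.2,-1.2],"twist": 0},{"gripper": 0.5,"offset": [0,0,-1.2],"twist": 0},{"gripper": 0.5,"offset": [0,0,-0.8],"twist": 0},{"gripper": 0.5,"offset": [0,0,0],"twist": 0}])

```text
clock: 17.3
tool_pos: [476.6, 10.1, 95.3]
tool_rot: [0.998, 0.066, 0.0, -0.012]
wrist_force: [-0.6, -0.2, -1.0]
opening: 46.7
```

```bash
python3 -c "
from h import *
s=st()"
```

```text
t 17.3 pos [476.6  10.1  95.3] jaw 7.6 tz [-0.001  0.025 -1.   ] F [-0.6 -0.2 -1. ] M [-0.08  0.08 -0.  ] open 46.7 q7 0.21 q [-0.56  0.27  0.49  2.17 -0.22  0.75  0.21]
```

Request:
drive_tool(deltas=[{"gripper": 0.5,"offset": [-0.25,-0.1,-0.1],"twist": 0},{"gripper": 1,"offset": [0,0,0],"twist": 0},{"gripper": 1,"offset": [0,0,0],"twist": 0},{"gripper": 1,"offset": [0,0,0],"twist": 0},{"gripper": 1,"offset": [0,0,0],"twist": 0},{"gripper": 1,"offset": [0,0,0],"twist": 0},{"gripper": 1,"offset": [0,0,0],"twist": 0}], squeeze=40)

```text
clock: 18.0
tool_pos: [476.4, 9.5, 95.8]
tool_rot: [0.998, 0.066, 0.003, -0.013]
wrist_force: [0.7, -0.4, -2.6]
opening: 8.5
```

```bash
python3 -c "
from h import *
s=st()"
```

```text
t 18.0 pos [476.4   9.5  95.8] jaw 7.6 tz [ 0.004  0.026 -1.   ] F [ 0.7 -0.4 -2.6] M [-0.15 -0.11  0.06] open 8.5 q7 0.21 q [-0.56  0.26  0.49  2.17 -0.22  0.74  0.21]
```

Request:
drive_tool(deltas=[{"gripper": 1,"offset": [0,0,0.4],"twist": 0},{"gripper": 1,"offset": [0,0,0.8],"twist": 0},{"gripper": 1,"offset": [0.1,0,1.1],"twist": 0},{"gripper": 1,"offset": [0.15,0.02,1.1],"twist": 0}])

```text
clock: 18.4
tool_pos: [479.2, 9.9, 131.0]
tool_rot: [0.998, 0.066, 0.003, -0.012]
wrist_force: [3.9, 0.7, -5.3]
opening: 8.7
```

```bash
python3 -c "
from h import *
s=st();f=grab('scene');crop(f,205,150,325,250,6.5,'d2.png')"
```

```text
t 18.4 pos [479.2   9.9 131. ] jaw 7.6 tz [ 0.004  0.025 -1.   ] F [ 3.9  0.7 -5.3] M [ 0.31 -0.97  0.  ] open 8.7 q7 0.17 q [-0.59  0.21  0.51  2.14 -0.17  0.83  0.17]
```

View pics/d2.png

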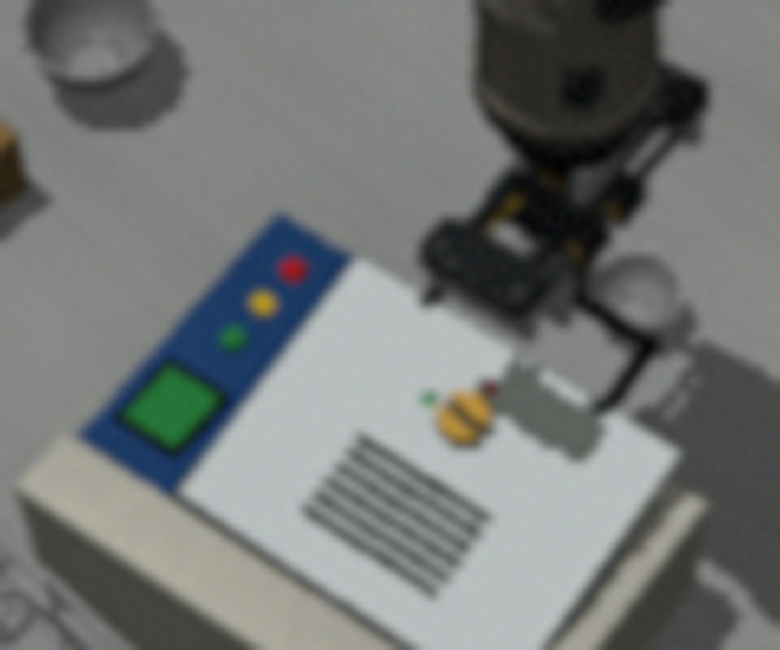

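Request:
drive_tool(deltas=[{"gripper": 1,"offset": [0.25,0.03,1.32],"twist": 0},{"gripper": 1,"offset": [0.33,0.05,1.3],"twist": 0},{"gripper": 1,"offset": [0.41,0.06,1.28],"twist": 0},{"gripper": 1,"offset": [0.49,0.07,1.25],"twist": 0},{"gripper": 1,"offset": [0.55,0.08,1.22],"twist": 0},{"gripper": 1,"offset": [0.63,0.09,1.18],"twist": 0}])

```text
clock: 19.05
tool_pos: [508.6, 14.0, 212.0]
tool_rot: [0.998, 0.066, 0.006, -0.012]
wrist_force: [13.7, 2.7, -13.0]
opening: 8.8
```

```bash
cat > arc.py <<'E'
from h import *
s=st();d=s['tool_pos']-np.array([476.4,9.5,95.8])
e=np.array([.991,.136]);a=d[:2]@e;l=d[1]*e[0]-d[0]*e[1]
print('th by atan',np.degrees(np.arctan2(d[2],220-a)),'R',np.hypot(d[2],220-a),'lat',l)
E
python3 arc.py
```

```text
t 19.05 pos [508.6  14.  212. ] jaw 7.6 tz [ 0.01   0.026 -1.   ] F [ 13.7   2.7 -13. ] M [ 0.36 -2.77 -0.06] open 8.8 q7 0.11 q [-0.61  0.15  0.53  2.   -0.12  1.01  0.11]
th by atan 31.791311424342563 R 220.55927484854482 lat 0.06711663249206445
```

Request:
drive_tool(deltas=[{"gripper": 1,"offset": [0.78,0.1,1.08],"twist": 0},{"gripper": 1,"offset": [0.81,0.11,1.06],"twist": 0},{"gripper": 1,"offset": [0.87,0.12,1.01],"twist": 0},{"gripper": 1,"offset": [0.92,0.13,0.96],"twist": 0}])

```text
clock: 19.45
tool_pos: [541.7, 18.8, 255.1]
tool_rot: [0.998, 0.066, 0.003, -0.013]
wrist_force: [5.3, 1.3, -9.6]
opening: 8.7
```

```bash
python3 arc.py
```

```text
t 19.45 pos [541.7  18.8 255.1] jaw 7.6 tz [ 0.005  0.026 -1.   ] F [ 5.3  1.3 -9.6] M [ 0.07 -0.79 -0.  ] open 8.7 q7 0.11 q [-0.61  0.17  0.54  1.87 -0.12  1.12  0.11]
th by atan 45.96162191809446 R 221.5731809822618 lat 0.30821740835224176
```

Request:
drive_tool(deltas=[{"gripper": 1,"offset": [1.02,0.13,0.87],"twist": 0},{"gripper": 1,"offset": [1.05,0.14,0.84],"twist": 0},{"gripper": 1,"offset": [0.7,0.09,0.5],"twist": 0},{"gripper": 1,"offset": [0.2,0.03,0.13],"twist": 0},{"gripper": 1,"offset": [0,0,0],"twist": 0}])

```text
clock: 19.95
tool_pos: [571.2, 23.1, 280.4]
tool_rot: [0.998, 0.066, 0.0, -0.013]
wrist_force: [-3.9, 1.8, -0.4]
opening: 9.1
```

```bash
python3 arc.py; python3 look.py e1; python3 -c "
from h import *
f=load('scene');g=load('top')
cv2.imwrite('pics/e1s.png',cv2.resize(f['img'][120:280,190:350],None,fx=4,fy=4,interpolation=2))
cv2.imwrite('pics/e1t.png',cv2.resize(g['img'][120:270,200:360],None,fx=4,fy=4,interpolation=2))"
```

```text
t 19.95 pos [571.2  23.1 280.4] jaw 7.6 tz [-0.001  0.026 -1.   ] F [-3.9  1.8 -0.4] M [0.2  0.98 0.05] open 9.1 q7 0.13 q [-0.59  0.21  0.54  1.78 -0.14  1.19  0.13]
th by atan 56.053972963952845 R 222.4952516792854 lat 0.5867875850046733
t 19.95 pos [571.2  23.1 280.4] jaw 7.6 tz [-0.001  0.026 -1.   ] F [-3.9  1.8 -0.4] M [0.2  0.98 0.05] open 9.1 q7 0.13 q [-0.59  0.21  0.54  1.78 -0.14  1.19  0.13]
```

View pics/e1s.png

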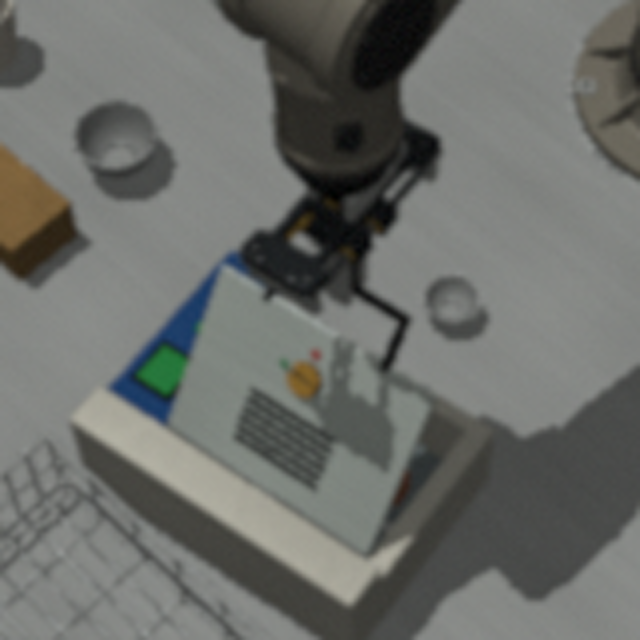

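View pics/e1t.png

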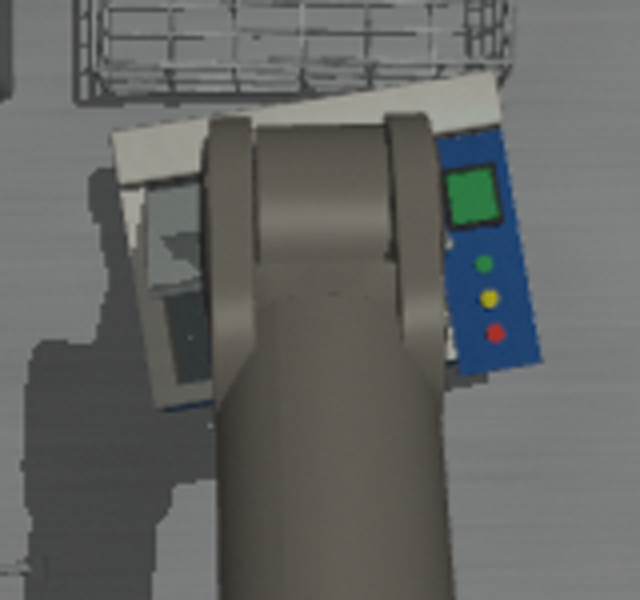

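```bash
cat > plane.py <<'E'
from h import *
f=grab('scene')
C=cloud(f)
def fit(poly,verb=1):
    m=np.zeros(C.shape[:2],np.uint8);cv2.fillPoly(m,[np.round(np.array(poly)/4+[190,120]).astype(int)],1)
    m=cv2.erode(m,np.ones((5,5)))
    P=C[(m>0)&(f['range_z']>0)]
    for _ in range(6):
        c=P.mean(0);U,S,V=np.linalg.svd(P-c,full_matrices=False);n=V[2];r=(P-c)@n
        P=P[abs(r)<max(3*1.48*np.median(abs(r)),2)] if _<5 else P
    if n[2]<0:n=-n
    e=np.array([.991,.136])
    print(len(P),'rms',(r.std()),'n',n,'angle from z',np.degrees(np.arccos(n[2])),'in-plane',np.degrees(np.arctan2(-(n[:2]@e),n[2])),'c',c)
    return n,c
import sys
fit(eval(sys.argv[1]))
E
python3 plane.py "[(225,270),(430,400),(370,550),(170,425)]"
python3 - <<'E'
import sys;sys.path.insert(0,'.')
from h import *
# check bias on closed cover from initial? (frame overwritten) use table plane
f=load('scene');C=cloud(f)
P=C[300:330,60:100].reshape(-1,3);P=C[80:110,300:340].reshape(-1,3)
P=P[abs(P[:,2])<30];c=P.mean(0);n=np.linalg.svd(P-c)[2][2] if len(P)<2000 else np.linalg.svd(P-c,full_matrices=False)[2][2];print('table n',n,c)
E
```

```text
1950 rms 2.9320005153578244 n [0.81819793 0.11692242 0.5629221 ] angle from z 55.74187778202149 in-plane -55.74915410919013 c [644.76568596  37.82206713 190.0846219 ]
table n [-0.00470303 -0.00801083  0.99995685] [ -90.005598   -288.99821335    0.68903379]
```

Request:
drive_tool(deltas=[{"gripper": 1,"offset": [0.6,0.08,0.4],"twist": 0},{"gripper": 1,"offset": [0.5,0.07,0.3],"twist": 0},{"gripper": 1,"offset": [0.2,0.02,0.1],"twist": 0},{"gripper": 1,"offset": [0,0,0],"twist": 0},{"gripper": 1,"offset": [0,0,0],"twist": 0}])

```text
clock: 20.6
tool_pos: [584.0, 25.0, 288.9]
tool_rot: [0.998, 0.067, -0.0, -0.013]
wrist_force: [-4.1, 1.0, 0.2]
opening: 8.8
```

```bash
python3 arc.py;python3 plane.py "[(225,270),(430,400),(370,550),(170,425)]"
```

```text
t 20.6 pos [584.   25.  288.9] jaw 7.6 tz [-0.002  0.027 -1.   ] F [-4.1  1.   0.2] M [0.14 1.19 0.11] open 8.8 q7 0.13 q [-0.59  0.23  0.54  1.74 -0.15  1.21  0.13]
th by atan 60.05734089910005 R 222.88290561978786 lat 0.7203484417686674
1956 rms 2.8767105548386938 n [0.85776469 0.12290761 0.49913271] angle from z 60.05736319012197 in-plane -60.06407336415513 c [647.64346418  40.86758493 197.80337752]
```

Request:
drive_tool(deltas=[{"gripper": 1,"offset": [0,0,0],"twist": 0},{"gripper": 1,"offset": [0,0,0],"twist": 0},{"gripper": 1,"offset": [0,0,0],"twist": 0},{"gripper": 1,"offset": [0,0,0],"twist": 0},{"gripper": 1,"offset": [0,0,0],"twist": 0},{"gripper": 1,"offset": [0,0,0],"twist": 0}])

```text
clock: 21.25
tool_pos: [584.0, 25.0, 288.9]
tool_rot: [0.998, 0.067, -0.0, -0.013]
wrist_force: [-4.0, 0.4, 1.7]
opening: 8.5
```

```bash
python3 arc.py;python3 plane.py "[(225,270),(430,400),(370,550),(170,425)]"; python3 -c "
from h import *
f=load('scene');cv2.imwrite('pics/z.png',f['img']);print(get_state()['dq'])"
```

```text
t 21.25 pos [584.   25.  288.9] jaw 7.6 tz [-0.002  0.027 -1.   ] F [-4.   0.4  1.7] M [0.14 1.1  0.04] open 8.5 q7 0.13 q [-0.59  0.23  0.54  1.74 -0.15  1.21  0.13]
th by atan 60.03676950425456 R 222.8668684641733 lat 0.7085180536464648
1949 rms 2.8215659525014685 n [0.85490029 0.12438056 0.50366157] angle from z 59.757455487154225 in-plane -59.763828657084346 c [647.61824622  40.94229855 197.37126801]
[ 0.00072652  0.00085679  0.0013126  -0.00045109 -0.00058089 -0.00056212
  0.00055054]
```

View pics/z.png

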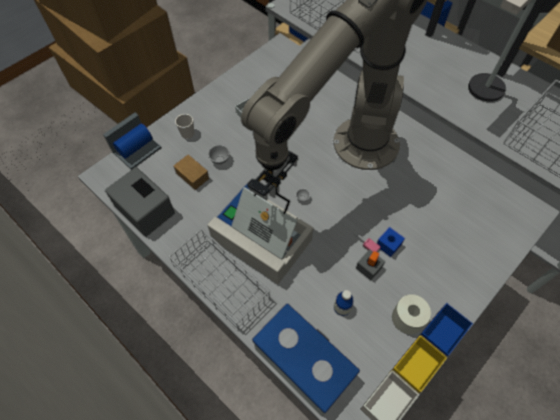

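The arm is still, the cover is at 60° and the driver is in its stand at (373,258). Handing in.

```bash
python3 -c "
from h import *
print(close_job())"
```

```text
the job is handed in; nothing more can be done
None
```

The job is done and handed in at about 21 s of the 69 s allowed, with the arm still holding the cover open at 60° by its handle.

- **Screw:** I turned it anticlockwise to its stop. Its slot measured about 80.6° in the machine frame, or 1.40 rad, in both cameras. The slot pointed 23° off the machine's x axis at the start, so the screw had probably already been partly turned. After it reached the stop, the blade rode up out of the slot as I turned a little further.
- **Driver:** It is back in the grey stand, hanging by its collar. The driver had slipped up a little in the grip, and the wrist force briefly reached about 50 N while I pressed the collar down; that is under the 120 N limit.
- **Cover:** My last checks gave 60.0° from the arm's position and 59.8° from a plane fit to the camera depth (60.1° just before). The tool did not move over the last 0.6 s. The fingers read 8.5–9 mm on the 10 mm bar, and the tool's path came out 2–3 mm wider than the 220 mm handle radius, but the grip held throughout.
- **Pink look-alike driver:** It was upright at the start and had fallen over by my second picture. The arm had stayed well above it and felt no force, so I believe it fell by itself; I left it where it lay. The other bystanders looked unmoved in the last picture.

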